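# Set out the staining and microscopy corner

### The job

Set out the bench for staining: take the violet stain bottle out of the packed wooden crate and stand it midway between the nearer spirit lamp and the nearer beaker; stand the white-lidded jar 10 cm in front of that bottle (robot side, centre to centre), equally far from lamp and beaker. Lay the blue filter flat on the middle of the nearer lens-tissue booklet, and stand the small amber oil bottle square behind the booklet (the side away from the robot), 10 cm from the booklet's middle. Everything must stand upright and be let go; do not shift the lamp, the beaker or the booklet, nor disturb the two stain bottles that stay in the crate (the like things along the back of the bench are not part of the job).

Things in the scene. Friction and masses are not known exactly. Their poses are not given: they have to be found in the camera images.
- violet: Violet stain dropping bottle, 42 mm diameter, 99 mm tall (body to 76 mm, black collar 25 mm wide from 72 to 82 mm, red rubber bulb 15 mm wide from 82 to 99 mm), 80 g nominal. Origin at the centre of its underside, z up. It starts in one of the three places of the crate, its foot 4 mm above the bench.
- safranin: Red stain dropping bottle, 42 mm diameter, 99 mm tall (body to 76 mm, black collar 25 mm wide from 72 to 82 mm, red rubber bulb 15 mm wide from 82 to 99 mm), 80 g nominal. Origin at the centre of its underside, z up. It stays in the crate.
- iodine: Brown stain dropping bottle, 42 mm diameter, 99 mm tall (body to 76 mm, black collar 25 mm wide from 72 to 82 mm, red rubber bulb 15 mm wide from 82 to 99 mm), 80 g nominal. Origin at the centre of its underside, z up. It stays in the crate.
- crate: Shallow open wooden crate fixed to the bench, 52 x 138 mm outside, 38 mm high, walls and floor 4 mm; holds three stain bottles standing in one row with 0.8 mm between them (centres at y = -42.8, 0 and +42.8 mm in its frame), about 1 mm from the long walls. Bottles stick out 65 mm above the walls and can be taken across the row (along the crate's x axis). Origin under its centre, on the bench; y along the row, z up.
- lamp: (The one nearer the robot; a like one at the back of the bench, more than 0.8 m ahead of the robot, is not part of the job.) Spirit lamp of clear glass with bluish filling, 70 mm diameter, 80 mm tall, loose on the bench, to be left where it stands. Origin at the centre of its underside, z up; seen from above its x axis lies across the line to the beaker, pointing away from the robot.
- glass_beaker: (The one nearer the robot; a like one at the back of the bench, more than 0.8 m ahead of the robot, is not part of the job.) Glass beaker, 54 x 58 mm, 70 mm tall, loose, to be left where it stands. Origin at the centre of its underside, z up.
- booklet: (The one nearer the robot; a like one at the back of the bench, more than 0.8 m ahead of the robot, is not part of the job.) Teal booklet of lens tissue lying flat, 68 mm (x) by 100 mm (y), 10 mm thick, loose, to be left where it lies. Origin at the centre of its underside; x across it, pointing away from the robot, y along its long side, z up.
- jar: Specimen jar with a white screw lid, 47 mm diameter body to 50 mm height, lid 52 mm diameter from 50 to 62 mm. Origin at the centre of its underside, z up; 35 g nominal. (Two jars with red lids farther back are not part of the job.)
- oil: Small amber-brown dropper bottle of immersion oil with a black cap, body 33 mm diameter to about 55 mm height, cap 21 mm wide, 66 mm tall in all. Origin at the centre of its underside, z up; 30 g nominal.
- filter: Blue round filter disc, 54 mm diameter, 14 mm thick, lying flat on the bench. Origin at the centre of its underside, z up; 30 g nominal.
Not all that is in view belongs to the job. What is shaped like the glass_beaker but yellow is not meant.

How it is judged (in metres and radians):
At the end, for the whole second after the job is handed in: Within about 15 mm: violet bottle midway between lamp and beaker, jar 100 mm in front of it, filter flat on the booklet's middle, oil 100 mm behind that middle. All upright, still, released; red and brown bottles in the crate (12 mm), lamp, beaker, booklet in place (20 mm) (x of violet in the frame of lamp between -0.015 and 0.015 m and horizontal distance between violet and lamp below 0.135 m and horizontal distance between violet and glass_beaker below 0.135 m and horizontal distance between jar and violet between 0.085 and 0.115 m and x of jar in the frame of lamp below -0.08 m and horizontal distance between jar and lamp below 0.171 m and horizontal distance between jar and glass_beaker below 0.171 m and horizontal distance between filter and booklet below 0.015 m and z of filter in the frame of booklet between 0.007 and 0.013 m and x of oil in the frame of booklet between 0.085 and 0.115 m and y of oil in the frame of booklet between -0.015 and 0.015 m and height (world z) of each of violet, jar, oil below 0.004 m and angle between each of violet, jar, oil, filter, lamp, glass_beaker, booklet's own z axis and vertical below 0.1 rad and linear speed of each of violet, jar, oil, filter below 0.02 m/s and distance of each of safranin, iodine from where it was at the start of the episode below 0.012 m and angle between each of safranin, iodine's own z axis and vertical below 0.15 rad and distance of each of lamp, glass_beaker, booklet from where it was at the start of the episode below 0.02 m); the robot touches nothing.
It fails at once if the red or brown stain bottle is pulled out of the crate or tipped (distance of any of safranin, iodine from where it was at the start of the episode above 0.03 m or angle between any of safranin, iodine's own z axis and vertical above 0.4 rad).
It fails at once if the lamp, beaker or booklet is shifted by more than 30 mm or tipped (distance of any of lamp, glass_beaker, booklet from where it was at the start of the episode above 0.03 m or angle between any of lamp, glass_beaker, booklet's own z axis and vertical above 0.4 rad).
It fails at once if the violet bottle, jar or oil bottle is tipped over (angle between any of violet, jar, oil's own z axis and vertical above 0.8 rad).
It also fails if it takes over 122 s, if anything falls off the work surface, if the arm or the gripper's body presses on something with over 40 N, if the wrist force passes 120 N, or if a joint passes its speed limit or range.

### The arm

A 7-joint arm with a two-finger parallel gripper is mounted at the origin on a cart in front of the work surface, level with it; the furniture and walls round the work are solid. World frame = base frame: x ahead of the robot, y to its left, z up, the work surface at z = 0. Lengths are in mm, angles in rad, forces in N, time in s.
With the tool pointing down it reaches from about 400 to 750 mm from the base axis. Payload 19.5 kg.
Tool frame: the origin (TCP) lies midway between the tips of the shut fingers; the grasp point (between the pads) lies 19 mm behind it; z points along the fingers, y is the direction in which the jaws open and shut (so a half turn about z gives the same grasp; the last joint's range is limited). The gripper opens to 85 mm and grips with 20 to 120 N. Pads are 22 mm wide; open, the fingers measure 114 mm over their backs; the gripper's body (76 mm by 85 mm) begins 54 mm behind the grasp point. The pads swing forward as they close: fully open they stand 13 mm farther back than shut.
Start: joints at [1.13, 0.707, -0.028, 1.485, 0.022, 0.951, -0.075], TCP at [223.27, -529.854, 231.268] pointing down, gripper open.
Joint ranges: [-2.71, 2.71], [-0.32, 2.16], [-1.57, 1.52], [0, 2.45], [-1.46, 4.6], [0, 2.02], [-2.83, 2.83]. Speed limits (rad/s): [1.89, 1.89, 2.57, 2.57, 3.01, 3.01, 3.01].

### API

Orientations are given as a rotation vector (axis times angle).
In Python, from rig import r, viewer gives the robot as it stands.
- The arm moves only by the tool step_arm, never from a script. Its argument "plan" is a list of rows, each an object of numbers: "rx", "ry", "rz": the turn, a rotation vector about the tool's x, y, z in degrees; "x", "y", "z": the shift along the tool's x, y, z in cm; "jaw": the finger opening in cm, from 0 to 8.54. In form: [{"rx": .., "ry": .., "rz": .., "x": .., "y": .., "z": .., "jaw": ..}, ...]. A call has 1 to 12 rows; each row is the pose to reach, as a shift and turn from the pose commanded when the call began, along the tool's axes at that moment; what a row does not reach only later rows make up. A row lasts 1/8 s, in which the tool goes at most 62.5 mm and 10.7 degrees, less where a joint would pass 70% of its speed; a pose out of reach is approached as far as the arm can. A call with a gripper value outside its range is refused whole. The fingers move at their own pace and stop on an object; "squeeze" is the grip in N (left out, the last holds). Time passes only in rows, so rows that repeat a pose let the fingers close. It gives the time, the measured TCP pose, the force and the opening at its end, in the units of the state.
- r.read_state(): the state, without advancing time (a new reading comes with each control period).
- viewer.snapshot(name): name is "scene" or "top"; returns a dict with "color" (400x640x3 uint8, red, green, blue), "fx", "fy", "cx", "cy" (pixels), "distortion" ([k1, k2, p1, p2, k3] as OpenCV has them; the pictures are not rectified), "eye" and "rotation" of the camera in the world. Camera axes: x right, y down, z forward; pixel columns grow to the right and rows downward; lengths in mm; the calibration is good to about 2 mm. A picture is of the moment at which its call begins. There is no depth.
- r.hand_in(): hands the job in, once; it reports no verdict.
The state is a dict: "clock": time; "q": joint angles; "qvel": joint speeds; "joint_torque": joint torques, N m; "ee_pos": TCP position; "tool_rot": TCP orientation; "force": force on the tool from outside, world axes, zero at the start; "torque": the same for the moment, N m; "grip_width": finger opening in mm.
Only numpy, scipy, OpenCV 4.12 (cv2) and the standard library are available. Lean on these libraries where they do the work, as an engineer would, in place of code of your own. Each camera call takes 0.05 s, during which the arm holds its last target. There are 200 camera calls.

## Working session

There is one attempt and no reset: what is moved stays moved. The work goes in short steps, Python scripts to look and compute and a tool call to move; the robot and the scene stay as the last step left them, time stands still between calls to the robot, and variables do not carry over. Pictures are saved under pics/ and viewed, about 12 in all and at most 16, crops included, and the job is handed in when it is done.

Besides the shell and the picture viewer there is one more tool, called after ">>>" by a JSON object that holds its "method" and its "body", one argument or row to a line. step_arm: Moves the arm, as the interface text tells. Its arguments: {"type":"object","properties":{"plan":{"type":"array"},"squeeze":{"type":"number"}},"required":["plan"]}

```bash
ls; mkdir -p pics; cat > h.py <<'E'
import numpy as np, cv2
from rig import r, viewer
from scipy.spatial.transform import Rotation as R
def snap(n,f=None):
    s=viewer.snapshot(n)
    if f: cv2.imwrite('pics/'+f, cv2.cvtColor(s['color'],cv2.COLOR_RGB2BGR))
    return s
def K(s): return np.array([[s['fx'],0,s['cx']],[0,s['fy'],s['cy']],[0,0,1.]])
def ray(s,u,v):
    p=cv2.undistortPoints(np.array([[[u,v]]],float),K(s),np.array(s['distortion']))[0,0]
    d=np.array(s['rotation']).reshape(3,3)@np.array([p[0],p[1],1]); return np.array(s['eye']),d
def onz(s,u,v,z):
    e,d=ray(s,u,v); return (e+d*(z-e[2])/d[2])
def proj(s,P):
    Rm=np.array(s['rotation']).reshape(3,3); c=Rm.T@(np.array(P,float)-np.array(s['eye']))
    return cv2.projectPoints(c.reshape(1,1,3),np.zeros(3),np.zeros(3),K(s),np.array(s['distortion']))[0].ravel()
E
python3 - <<'E'
from h import *
import pickle
S={n:snap(n,n+'0.png') for n in('scene','top')}
pickle.dump(S,open('s0.pkl','wb'))
for n,s in S.items(): print(n,s['eye'],np.round(s['rotation'],3).tolist(),s['fx'],s['cx'],s['cy'],s['distortion'])
print(r.read_state())
E
```

```text
pics
scene [-499.35001173 -726.8134067   666.43490604] [-1.82, 0.996, -0.609] 513.3762052812102 318.8836860196831 199.4060555764336 [-0.10494626  0.          0.          0.          0.        ]
top [ 476.43492002    2.02045138 1286.39709594] [-2.225, 2.18, -0.089] 412.9390408044599 325.88596560260567 193.49418201497895 [0.02075854 0.         0.         0.         0.        ]
{'clock': 0.1, 'q': array([ 1.13029642,  0.7070481 , -0.0275579 ,  1.48493458,  0.02199581,
        0.95090207, -0.0755086 ]), 'qvel': array([-2.05365448e-04,  7.09674542e-05,  7.05361901e-04, -3.01499216e-03,
       -7.79890166e-04,  1.06799853e-03, -2.82539320e-04]), 'joint_torque': array([ 2.07976474e-03, -8.84290266e+01,  1.23648673e+00, -2.36458343e+01,
        1.70394679e-02,  5.00594237e-03, -2.73036335e-05]), 'ee_pos': array([ 223.16497526, -529.67621899,  230.87469229]), 'tool_rot': array([-3.07842508e+00, -6.22013422e-01,  4.06874347e-04]), 'force': array([0.29288092, 0.23203651, 0.29136176]), 'torque': array([-0.02962562, -0.00728692, -0.00613341]), 'grip_width': 85.5727844152164}
```

Rotation is a rotation vector; fix that, and view.

```bash
sed -i "s/np.array(s\['rotation'\]).reshape(3,3)/R.from_rotvec(s['rotation']).as_matrix()/" h.py; python3 - <<'E'
from h import *
import cv2
a=cv2.imread('pics/top0.png');cv2.imwrite('pics/top0b.png',cv2.resize(a,(800,500),interpolation=cv2.INTER_CUBIC))
a=cv2.imread('pics/scene0.png');cv2.imwrite('pics/scene0b.png',cv2.resize(a,(800,500),interpolation=cv2.INTER_CUBIC))
E
```

```text
(no output)
```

View pics/top0b.png

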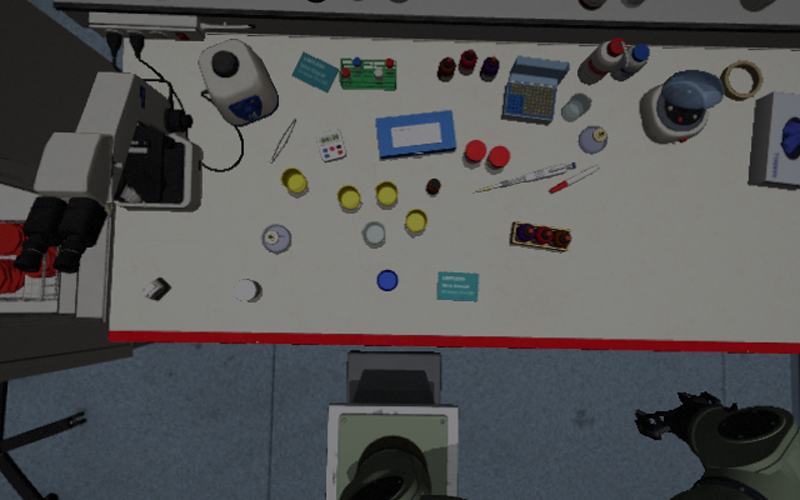

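View pics/scene0b.png

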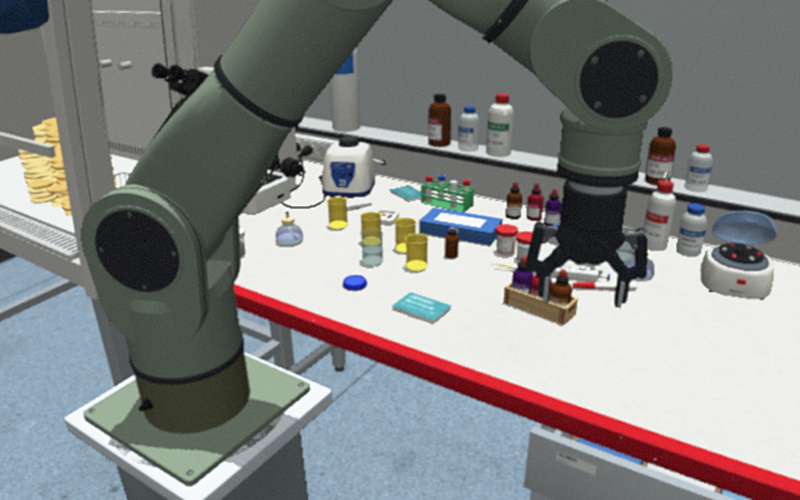

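The top view (800 px wide) shows the lamp at (276,238) and the clear beaker at (374,234). The booklet is at (458,286), the filter at (387,280), the white jar at (248,290) and the oil at (433,186). The crate is at (540,236), with violet as its leftmost bottle (523,231). The like lamp (592,139), booklet (315,70), beaker (575,107) and the violet/red/brown bottles at (445–490,65) are all at the back. The yellow cups are not meant. I'll confirm this in an enlarged crop with measurements.

```bash
python3 - <<'E'
from h import *
import pickle
S=pickle.load(open('s0.pkl','rb')); s=S['top']; c=s['color']
a=cv2.cvtColor(c,cv2.COLOR_RGB2BGR)
b1=cv2.resize(a[125:255,180:380],(800,520),interpolation=cv2.INTER_CUBIC)
cv2.imwrite('pics/cropL.png',b1)
cv2.imwrite('pics/cropR.png',cv2.resize(a[160:260,330:480],(780,520),interpolation=cv2.INTER_CUBIC))
hsv=cv2.cvtColor(c,cv2.COLOR_RGB2HSV)
def blob(m,z,name,roi):
    x0,y0,x1,y1=roi; mm=np.zeros_like(m); mm[y0:y1,x0:x1]=m[y0:y1,x0:x1]
    cs,_=cv2.findContours(mm,cv2.RETR_EXTERNAL,cv2.CHAIN_APPROX_NONE)
    k=max(cs,key=cv2.contourArea); rc=cv2.minAreaRect(k); mo=cv2.moments(mm*(cv2.drawContours(np.zeros_like(m),[k],-1,1,-1)),True)
    u,v=mo['m10']/mo['m00'],mo['m01']/mo['m00']
    print(name,np.round((u,v),1),'area',mo['m00'],'rect',np.round(rc[0],1),np.round(rc[1],1),round(rc[2],1),'->',np.round(onz(s,u,v,z)[:2],1), 'rc->',np.round(onz(s,*rc[0],z)[:2],1)); return rc
m=lambda lo,hi:cv2.inRange(hsv,lo,hi)
rc=blob(m((80,80,50),(100,255,255)),10,'booklet',(340,205,395,250))
bx=[onz(s,*p,10)[:2] for p in cv2.boxPoints(rc)]; print(np.round(bx,1), [np.round(np.linalg.norm(bx[i]-bx[i-1]),1) for i in range(4)])
blob(m((105,120,60),(130,255,255)),14,'filter',(290,205,330,245))
blob(m((0,0,0),(180,255,80)),66,'oil',(335,138,360,160))
blob(m((125,60,20),(160,255,255)),60,'violet',(400,170,470,205))
print('bg',hsv[200,240],'jar',hsv[232,198],'shadow',hsv[236,206])
E
```

```text
booklet [366.2 229.2] area 640.0 rect [365.8 228.8] [32. 22.] 3.2 -> [ 443.5 -152.6] rc-> [ 444.8 -151.5]
[[ 412.8 -100.8]
 [ 480.3 -103.5]
 [ 476.9 -202.4]
 [ 409.3 -199.4]] [np.float64(98.7), np.float64(67.6), np.float64(99.0), np.float64(67.6)]
filter [309.6 223.8] area 213.0 rect [309.5 224. ] [16. 15.] 90.0 -> [456.6  22.3] rc-> [456.1  22.6]
oil [346.2 149.4] area 126.0 rect [346.  149.7] [10.4 14.5] 18.4 -> [680.9 -82.6] rc-> [680.2 -81.9]
violet [420.1 186. ] area 106.0 rect [420.5 185.5] [13. 15.] 90.0 -> [ 576.9 -306.1] rc-> [ 578.3 -307.4]
bg [ 24  10 130] jar [120   8 134] shadow [30 13 60]
```

View pics/cropL.png

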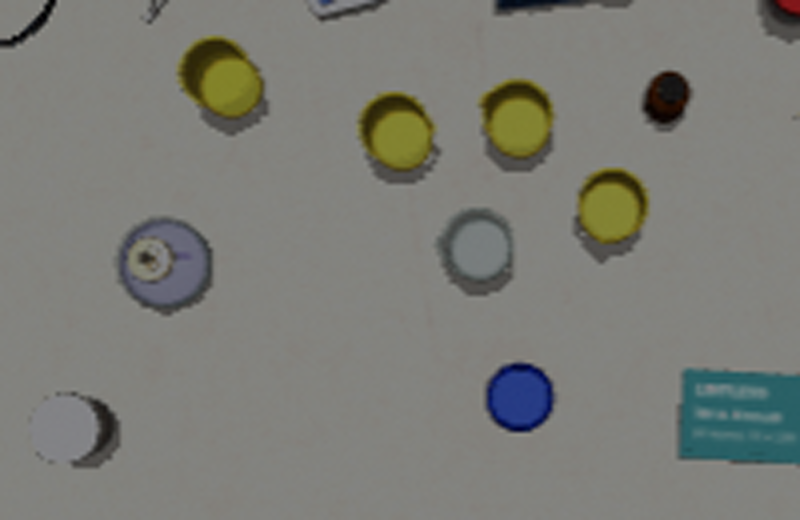

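View pics/cropR.png

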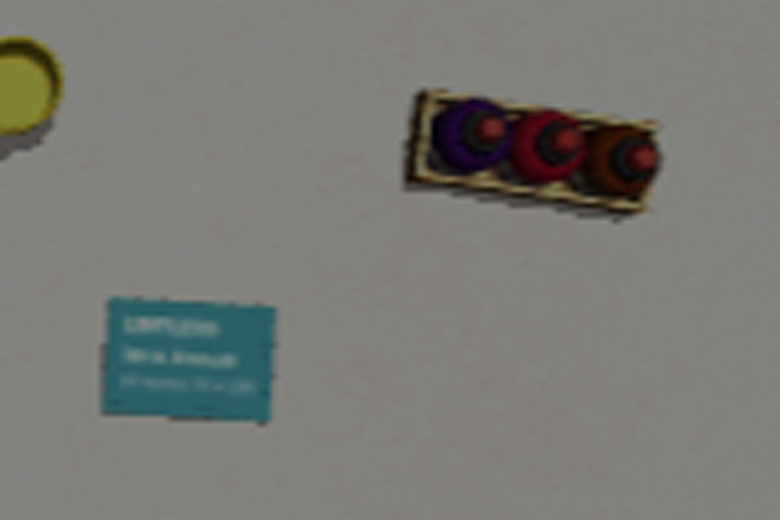

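The enlarged crop confirms the choices: the clear beaker is at crop (478,246), the bluish lamp at (165,263), and violet is the leftmost bottle in the crate, with its bulb at (490,127) in the right crop. Next come circle centres and a cross-check in the scene view.

```bash
cat >> h.py <<'E'
def tri(a,b):
    # closest point of two rays
    (e1,d1),(e2,d2)=a,b
    A=np.stack([d1,-d2],1); t=np.linalg.lstsq(A,e2-e1,rcond=None)[0]
    p,q=e1+t[0]*d1,e2+t[1]*d2; return (p+q)/2,np.linalg.norm(p-q)
E
python3 - <<'E'
from h import *
import pickle
S=pickle.load(open('s0.pkl','rb')); s=S['top']; sc=S['scene']
L=lambda u,v:(180+(u+.5)/4-.5,125+(v+.5)/4-.5)
Rr=lambda u,v:(330+(u+.5)/5.2-.5,160+(v+.5)/5.2-.5)
def show(n,p,z):
    P=onz(s,*p,z); g=proj(sc,P); print(n,np.round(P,1),'scene800 px',np.round(g*1.25,0))
show('lampbody',L(165,264),22); show('lampwick',L(147,258),80)
show('beaker rim',L(477,244),70); show('beaker base',L(480,250),3)
show('jar lid',L(66,427),62); show('oilcap',L(671,87),66); show('oil foot',L(666,102),20)
for n,p in(('v',(490,127)),('r',(568,139)),('b',(642,156))): show('bulb '+n,Rr(*p),97)
for n,p in(('v',(470,133)),('r',(548,145)),('b',(623,160))): show('shoulder '+n,Rr(*p),70)
for n,p in (('crate TL',(430,92)),('TR',(657,125)),('BR',(641,212)),('BL',(413,181))): show(n,Rr(*p),38)
# colour circle fits in top image
c=s['color'].astype(int); hsv=cv2.cvtColor(s['color'],cv2.COLOR_RGB2HSV)
def comp(m,roi):
    x0,y0,x1,y1=roi; k=m[y0:y1,x0:x1].astype(np.uint8); n,l,st,ce=cv2.connectedComponentsWithStats(k)
    i=1+np.argmax(st[1:,4]); ys,xs=np.nonzero(l==i); 
    (cx,cy),rad=cv2.minEnclosingCircle(np.stack([xs,ys],1).astype(np.float32)); return (ce[i]+[x0,y0]).round(1),st[i,4],(round(cx+x0,1),round(cy+y0,1),round(rad,1))
d=c[...,2]-c[...,0]
p=comp(d>5,(205,170,240,210)); print('lamp',p); show('lamp c',p[0],25)
p=comp(d>=0,(180,215,205,248)); print('jar',p); show('jar',p[0],62)
a=cv2.cvtColor(sc['color'],cv2.COLOR_RGB2BGR)
cv2.imwrite('pics/sceneC.png',cv2.resize(a[140:275,205:470],(800,408),interpolation=cv2.INTER_CUBIC))
E
```

```text
lampbody [552.5 294.5  22. ] scene800 px [288. 233.]
lampwick [553.1 294.2  80. ] scene800 px [286. 211.]
beaker rim [569.3  55.5  70. ] scene800 px [370. 234.]
beaker base [569.7  56.    3. ] scene800 px [371. 260.]
jar lid [429.  352.9  62. ] scene800 px [233. 230.]
oilcap [690.1 -86.   66. ] scene800 px [451. 230.]
oil foot [686.4 -85.7  20. ] scene800 px [450. 249.]
bulb v [ 579.7 -307.7   97. ] scene800 px [522. 259.]
bulb r [ 574.  -351.5   97. ] scene800 px [542. 265.]
bulb b [ 565.3 -392.9   97. ] scene800 px [561. 272.]
shoulder v [ 578.4 -303.3   70. ] scene800 px [519. 271.]
shoulder r [ 572.5 -348.    70. ] scene800 px [539. 277.]
shoulder b [ 564.8 -391.    70. ] scene800 px [558. 284.]
crate TL [ 604.7 -287.7   38. ] scene800 px [516. 277.]
TR [ 588.2 -421.3   38. ] scene800 px [576. 298.]
BR [ 536.9 -412.    38. ] scene800 px [562. 308.]
BL [ 552.2 -278.1   38. ] scene800 px [501. 287.]
lamp (array([221.8, 190.8]), np.int32(273), (220.5, 190.0, 11.2))
lamp c [551.8 291.   25. ] scene800 px [289. 232.]
jar (array([195.5, 231.8]), np.int32(226), (195.7, 232.1, 8.8))
jar [427.7 354.6  62. ] scene800 px [232. 230.]
```

View pics/sceneC.png

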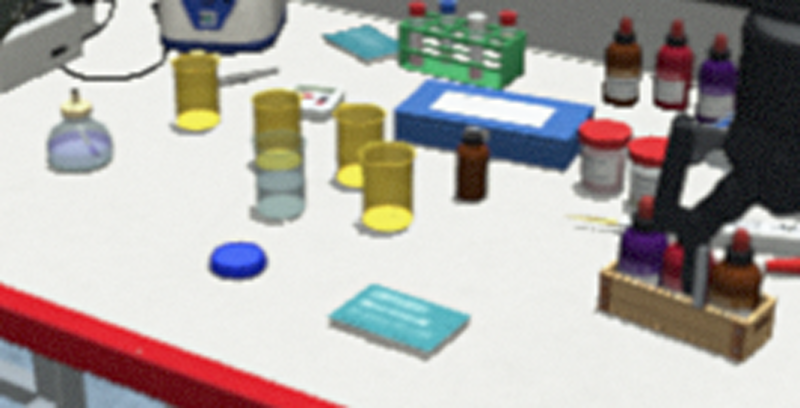

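The scene view agrees to within about 2 px. Oil cap at crop (474,132) maps to (452,230), predicted (451,230). Violet bulb maps to (524,258), predicted (522,259). The clear beaker stands in front of a yellow cup. Next is a helper that turns world goals into tool-frame shifts.

```bash
cat >> h.py <<'E'
def go(x,y,z,yd=None):
    "print shift (cm) and turn (deg) from the present pose; yd = wanted jaw direction (world xy)"
    st=r.read_state(); M=R.from_rotvec(st['tool_rot']); d=M.inv().apply(np.array([x,y,z])-st['ee_pos'])/10
    best=None
    if yd is None: yd=M.as_matrix()[:2,1]
    for sg in(1,-1):
        Y=sg*np.array([yd[0],yd[1],0.]); Y/=np.linalg.norm(Y); Z=np.array([0,0,-1.]); T=R.from_matrix(np.stack([np.cross(Y,Z),Y,Z],1))
        v=np.degrees((M.inv()*T).as_rotvec())
        if best is None or np.linalg.norm(v)<np.linalg.norm(best): best=v
    print('shift cm',np.round(d,2),'turn deg',np.round(best,1),'| now',np.round(st['ee_pos'],1),'grip',round(st['grip_width'],1),'q',np.round(st['q'],2),'t',round(st['clock'],2),'F',np.round(st['force'],1))
E
python3 -c "
from h import *
go(578.5,-307,200,(.991,-.135))"
```

```text
shift cm [41.39 -6.72  3.09] turn deg [ -0.1  -0.  -59.4] | now [ 223.2 -529.7  230.9] grip 85.6 q [ 1.13  0.71 -0.03  1.48  0.02  0.95 -0.08] t 0.1 F [0.3 0.2 0.3]
```

>>> {"method": "step_arm", "body": {
  "plan": [
    {"x": 20,"y": -3,"z": 0,"rz": -30,"jaw": 8.5},
    {"x": 20,"y": -3,"z": 0,"rz": -30},
    {"x": 20,"y": -3,"z": 0,"rz": -30},
    {"x": 20,"y": -3,"z": 0,"rz": -30},
    {"x": 41.4,"y": -6.7,"z": 3,"rz": -59.4},
    {"x": 41.4,"y": -6.7,"z": 3,"rz": -59.4},
    {"x": 41.4,"y": -6.7,"z": 3,"rz": -59.4},
    {"x": 41.4,"y": -6.7,"z": 3,"rz": -59.4},
    {"x": 41.4,"y": -6.7,"z": 3,"rz": -59.4},
    {"x": 41.4,"y": -6.7,"z": 3,"rz": -59.4},
    {"x": 41.4,"y": -6.7,"z": 3,"rz": -59.4},
    {"x": 41.4,"y": -6.7,"z": 3,"rz": -59.4}
  ]
}}

```text
schema error: expected keys rx, ry, rz, x, y, z, jaw
```

```bash
python3 -c "
from h import *
go(578.5,-307,46,(.991,-.135))
s=snap('scene'); a=cv2.cvtColor(s['color'],cv2.COLOR_RGB2BGR); cv2.imwrite('pics/sc1.png',cv2.resize(a[130:260,340:540],(800,520),interpolation=cv2.INTER_CUBIC))
for n,p in (('v',(578.5,-307,103)),('r',(573,-350,103)),('b',(566,-392.5,103))): print(n,((proj(s,p)-[340,130]+.5)*4-.5).round(0))
"
```

```text
shift cm [41.39 -6.71 18.49] turn deg [ -0.1  -0.  -59.4] | now [ 223.2 -529.7  230.9] grip 85.6 q [ 1.13  0.71 -0.03  1.48  0.02  0.95 -0.08] t 0.1 F [0.3 0.2 0.3]
v [312. 301.]
r [374. 321.]
b [437. 343.]
```

View pics/sc1.png

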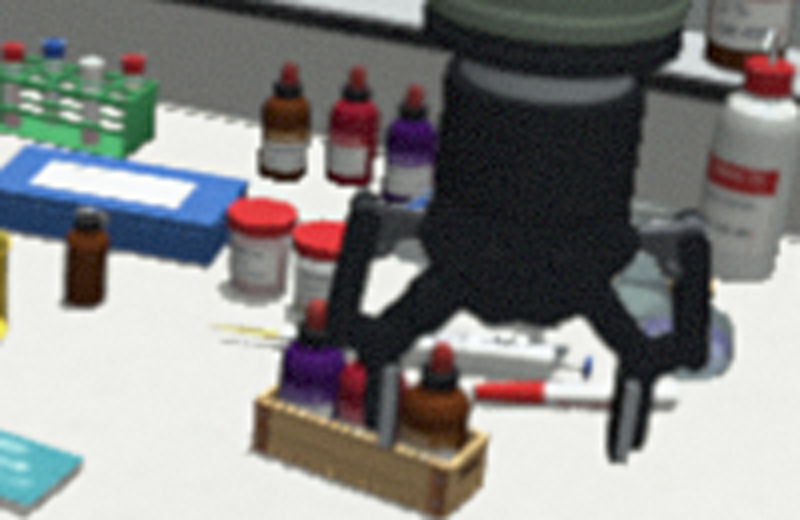

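The call was refused because every row needs all its keys, so the arm has not moved. The violet bulb top at crop (316,300) matches my prediction of (312,301). Now the move again with full rows.

>>> {"method": "step_arm", "body": {
  "plan": [
    {"rx": 0,"ry": 0,"rz": -30,"x": 20,"y": -3,"z": 0,"jaw": 8.5},
    {"rx": 0,"ry": 0,"rz": -30,"x": 20,"y": -3,"z": 0,"jaw": 8.5},
    {"rx": 0,"ry": 0,"rz": -30,"x": 20,"y": -3,"z": 0,"jaw": 8.5},
    {"rx": 0,"ry": 0,"rz": -59.4,"x": 41.4,"y": -6.7,"z": 3,"jaw": 8.5},
    {"rx": 0,"ry": 0,"rz": -59.4,"x": 41.4,"y": -6.7,"z": 3,"jaw": 8.5},
    {"rx": 0,"ry": 0,"rz": -59.4,"x": 41.4,"y": -6.7,"z": 3,"jaw": 8.5},
    {"rx": 0,"ry": 0,"rz": -59.4,"x": 41.4,"y": -6.7,"z": 3,"jaw": 8.5},
    {"rx": 0,"ry": 0,"rz": -59.4,"x": 41.4,"y": -6.7,"z": 3,"jaw": 8.5},
    {"rx": 0,"ry": 0,"rz": -59.4,"x": 41.4,"y": -6.7,"z": 3,"jaw": 8.5},
    {"rx": 0,"ry": 0,"rz": -59.4,"x": 41.4,"y": -6.7,"z": 3,"jaw": 8.5},
    {"rx": 0,"ry": 0,"rz": -59.4,"x": 41.4,"y": -6.7,"z": 3,"jaw": 8.5},
    {"rx": 0,"ry": 0,"rz": -59.4,"x": 41.4,"y": -6.7,"z": 3,"jaw": 8.5}
  ]
}}

```text
clock: 1.65
ee_pos: [578.5, -307.7, 201.4]
tool_rot: [2.367, 2.066, 0.0]
force: [-0.2, 0.1, 0.2]
grip_width: 85.0
```

```bash
python3 -c "
from h import *
go(578.5,-307,46,(.991,-.135))
"
```

```text
shift cm [ 7.000e-02 -1.000e-02  1.554e+01] turn deg [ 0.  0. -0.] | now [ 578.5 -307.7  201.4] grip 85.0 q [ 0.55  0.88 -0.26  1.19  0.23  1.1   0.14] t 1.65 F [-0.2  0.1  0.2]
```

>>> {"method": "step_arm", "body": {
  "plan": [
    {"rx": 0,"ry": 0,"rz": 0,"x": 0.1,"y": 0,"z": 5,"jaw": 8.5},
    {"rx": 0,"ry": 0,"rz": 0,"x": 0.1,"y": 0,"z": 9,"jaw": 8.5},
    {"rx": 0,"ry": 0,"rz": 0,"x": 0.1,"y": 0,"z": 12,"jaw": 8.5},
    {"rx": 0,"ry": 0,"rz": 0,"x": 0.1,"y": 0,"z": 14,"jaw": 8.5},
    {"rx": 0,"ry": 0,"rz": 0,"x": 0.1,"y": 0,"z": 15.5,"jaw": 8.5},
    {"rx": 0,"ry": 0,"rz": 0,"x": 0.1,"y": 0,"z": 15.5,"jaw": 8.5},
    {"rx": 0,"ry": 0,"rz": 0,"x": 0.1,"y": 0,"z": 15.5,"jaw": 6},
    {"rx": 0,"ry": 0,"rz": 0,"x": 0.1,"y": 0,"z": 15.5,"jaw": 5},
    {"rx": 0,"ry": 0,"rz": 0,"x": 0.1,"y": 0,"z": 15.5,"jaw": 4.5},
    {"rx": 0,"ry": 0,"rz": 0,"x": 0.1,"y": 0,"z": 15.5,"jaw": 3.8},
    {"rx": 0,"ry": 0,"rz": 0,"x": 0.1,"y": 0,"z": 15.5,"jaw": 3.8},
    {"rx": 0,"ry": 0,"rz": 0,"x": 0.1,"y": 0,"z": 15.5,"jaw": 3.8}
  ],
  "squeeze": 40
}}

```text
clock: 3.15
ee_pos: [579.1, -306.5, 46.9]
tool_rot: [2.366, 2.066, 0.0]
force: [-1.9, 0.1, 6.5]
grip_width: 39.9
```

>>> {"method": "step_arm", "body": {
  "plan": [
    {"rx": 0,"ry": 0,"rz": 0,"x": 0,"y": 0,"z": 0,"jaw": 3.5},
    {"rx": 0,"ry": 0,"rz": 0,"x": 0,"y": 0,"z": 0,"jaw": 3.5},
    {"rx": 0,"ry": 0,"rz": 0,"x": 0,"y": 0,"z": 0,"jaw": 3.5}
  ]
}}

```text
clock: 3.52
ee_pos: [579.1, -306.5, 46.9]
tool_rot: [2.366, 2.066, 0.0]
force: [-1.4, 0.7, 6.5]
grip_width: 40.0
```

>>> {"method": "step_arm", "body": {
  "plan": [
    {"rx": 0,"ry": 0,"rz": 0,"x": 0,"y": 0,"z": -0.5,"jaw": 3.5},
    {"rx": 0,"ry": 0,"rz": 0,"x": 0,"y": 0,"z": -1.5,"jaw": 3.5},
    {"rx": 0,"ry": 0,"rz": 0,"x": 0,"y": 0,"z": -2.5,"jaw": 3.5},
    {"rx": 0,"ry": 0,"rz": 0,"x": 0,"y": 0,"z": -4,"jaw": 3.5},
    {"rx": 0,"ry": 0,"rz": 0,"x": 0,"y": 0,"z": -6,"jaw": 3.5},
    {"rx": 0,"ry": 0,"rz": 0,"x": 0,"y": 0,"z": -8,"jaw": 3.5},
    {"rx": 0,"ry": 0,"rz": 0,"x": 0,"y": 0,"z": -10,"jaw": 3.5},
    {"rx": 0,"ry": 0,"rz": 0,"x": 0,"y": 0,"z": -12,"jaw": 3.5},
    {"rx": 0,"ry": 0,"rz": 0,"x": 0,"y": 0,"z": -12,"jaw": 3.5},
    {"rx": 0,"ry": 0,"rz": 0,"x": 0,"y": 0,"z": -12,"jaw": 3.5}
  ]
}}

```text
clock: 4.78
ee_pos: [578.6, -306.3, 165.9]
tool_rot: [-2.366, -2.066, 0.0]
force: [-0.2, -0.5, -0.7]
grip_width: 39.8
```

```bash
python3 -c "
from h import *
go(561,175,180,(1,0.07))
s=snap('scene'); t=snap('top'); a=cv2.cvtColor(s['color'],cv2.COLOR_RGB2BGR); b=cv2.cvtColor(t['color'],cv2.COLOR_RGB2BGR)
cv2.imwrite('pics/lift.png',np.hstack([cv2.resize(a[110:260,360:510],(400,400)),cv2.resize(b[130:230,380:480],(400,400))]))
"
```

```text
shift cm [47.45 -8.24 -1.4 ] turn deg [ -0.   -0.  -11.8] | now [ 578.6 -306.3  165.9] grip 39.8 q [ 0.55  0.92 -0.26  1.23  0.24  1.02  0.12] t 4.78 F [-0.2 -0.5 -0.7]
```

View pics/lift.png

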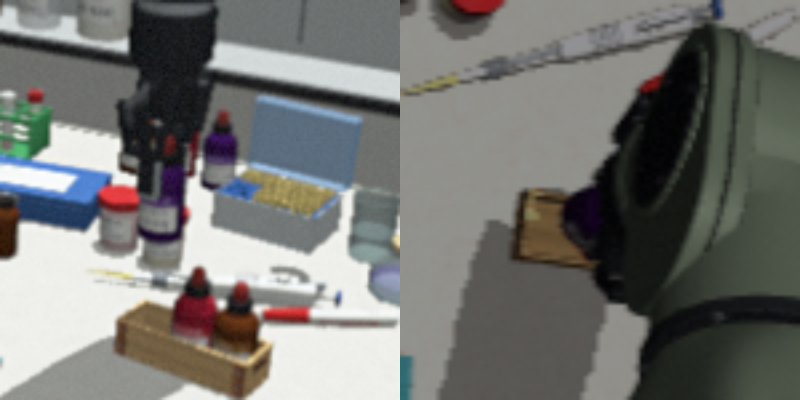

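The violet bottle hangs upright at left-panel (165,190), and the red and brown bottles stay standing in the crate. Now the carry.

>>> {"method": "step_arm", "body": {
  "plan": [
    {"rx": 0,"ry": 0,"rz": -11.8,"x": 10,"y": -1.74,"z": -1.4,"jaw": 3.5},
    {"rx": 0,"ry": 0,"rz": -11.8,"x": 20,"y": -3.5,"z": -1.4,"jaw": 3.5},
    {"rx": 0,"ry": 0,"rz": -11.8,"x": 20,"y": -3.5,"z": -1.4,"jaw": 3.5},
    {"rx": 0,"ry": 0,"rz": -11.8,"x": 30,"y": -5.2,"z": -1.4,"jaw": 3.5},
    {"rx": 0,"ry": 0,"rz": -11.8,"x": 30,"y": -5.2,"z": -1.4,"jaw": 3.5},
    {"rx": 0,"ry": 0,"rz": -11.8,"x": 40,"y": -6.95,"z": -1.4,"jaw": 3.5},
    {"rx": 0,"ry": 0,"rz": -11.8,"x": 40,"y": -6.95,"z": -1.4,"jaw": 3.5},
    {"rx": 0,"ry": 0,"rz": -11.8,"x": 45,"y": -7.8,"z": -1.4,"jaw": 3.5},
    {"rx": 0,"ry": 0,"rz": -11.8,"x": 47.4,"y": -8.2,"z": -1.4,"jaw": 3.5},
    {"rx": 0,"ry": 0,"rz": -11.8,"x": 47.4,"y": -8.2,"z": -1.4,"jaw": 3.5},
    {"rx": 0,"ry": 0,"rz": -11.8,"x": 47.4,"y": -8.2,"z": -1.4,"jaw": 3.5},
    {"rx": 0,"ry": 0,"rz": -11.8,"x": 47.4,"y": -8.2,"z": -1.4,"jaw": 3.5}
  ]
}}

```text
clock: 6.38
ee_pos: [561.7, 173.3, 180.2]
tool_rot: [2.143, 2.297, -0.001]
force: [-0.2, -0.1, -1.1]
grip_width: 39.6
```

```bash
python3 -c "
from h import *
go(561,175,43.5,(1,0.07))
"
```

```text
shift cm [ 0.18 -0.06 13.67] turn deg [-0.  0. -0.] | now [561.7 173.3 180.2] grip 39.6 q [-0.24  0.79 -0.23  1.5   0.21  0.87 -0.47] t 6.38 F [-0.2 -0.1 -1.1]
```

>>> {"method": "step_arm", "body": {
  "plan": [
    {"rx": 0,"ry": 0,"rz": 0,"x": 0.2,"y": 0,"z": 4,"jaw": 3.5},
    {"rx": 0,"ry": 0,"rz": 0,"x": 0.2,"y": 0,"z": 8,"jaw": 3.5},
    {"rx": 0,"ry": 0,"rz": 0,"x": 0.2,"y": 0,"z": 10.5,"jaw": 3.5},
    {"rx": 0,"ry": 0,"rz": 0,"x": 0.2,"y": 0,"z": 12,"jaw": 3.5},
    {"rx": 0,"ry": 0,"rz": 0,"x": 0.2,"y": 0,"z": 13,"jaw": 3.5},
    {"rx": 0,"ry": 0,"rz": 0,"x": 0.2,"y": 0,"z": 13.4,"jaw": 3.5},
    {"rx": 0,"ry": 0,"rz": 0,"x": 0.2,"y": 0,"z": 13.6,"jaw": 3.5},
    {"rx": 0,"ry": 0,"rz": 0,"x": 0.2,"y": 0,"z": 13.6,"jaw": 3.5},
    {"rx": 0,"ry": 0,"rz": 0,"x": 0.2,"y": 0,"z": 13.6,"jaw": 3.5}
  ]
}}

```text
clock: 7.5
ee_pos: [561.6, 176.4, 44.7]
tool_rot: [2.142, 2.298, 0.001]
force: [-0.1, 0.4, -0.7]
grip_width: 39.7
```

>>> {"method": "step_arm", "body": {
  "plan": [
    {"rx": 0,"ry": 0,"rz": 0,"x": -0.1,"y": 0,"z": 0.15,"jaw": 3.5},
    {"rx": 0,"ry": 0,"rz": 0,"x": -0.1,"y": 0,"z": 0.15,"jaw": 3.5},
    {"rx": 0,"ry": 0,"rz": 0,"x": -0.1,"y": 0,"z": 0.15,"jaw": 3.5},
    {"rx": 0,"ry": 0,"rz": 0,"x": -0.1,"y": 0,"z": 0.15,"jaw": 4.2},
    {"rx": 0,"ry": 0,"rz": 0,"x": -0.1,"y": 0,"z": 0.15,"jaw": 4.6},
    {"rx": 0,"ry": 0,"rz": 0,"x": -0.1,"y": 0,"z": 0.15,"jaw": 6},
    {"rx": 0,"ry": 0,"rz": 0,"x": -0.1,"y": 0,"z": 0.15,"jaw": 8},
    {"rx": 0,"ry": 0,"rz": 0,"x": -0.1,"y": 0,"z": 0.15,"jaw": 8.5},
    {"rx": 0,"ry": 0,"rz": 0,"x": -0.1,"y": 0,"z": 0.15,"jaw": 8.5}
  ]
}}

```text
clock: 8.62
ee_pos: [561.5, 175.4, 42.8]
tool_rot: [-2.142, -2.298, -0.0]
force: [0.2, 0.1, -0.1]
grip_width: 85.1
```

>>> {"method": "step_arm", "body": {
  "plan": [
    {"rx": 0,"ry": 0,"rz": 0,"x": 0,"y": 0,"z": -3,"jaw": 8.5},
    {"rx": 0,"ry": 0,"rz": 0,"x": 0,"y": 0,"z": -6,"jaw": 8.5},
    {"rx": 0,"ry": 0,"rz": 0,"x": 0,"y": 0,"z": -10,"jaw": 8.5},
    {"rx": 0,"ry": 0,"rz": 0,"x": 0,"y": 0,"z": -15,"jaw": 8.5},
    {"rx": 0,"ry": 0,"rz": 0,"x": 0,"y": 0,"z": -15,"jaw": 8.5},
    {"rx": 0,"ry": 0,"rz": 0,"x": 0,"y": 0,"z": -15,"jaw": 8.5}
  ]
}}

```text
clock: 9.38
ee_pos: [561.3, 175.2, 192.5]
tool_rot: [-2.141, -2.298, 0.001]
force: [-0.7, 0.2, -0.6]
grip_width: 85.0
```

```bash
python3 -c "
from h import *
go(428.5,353.5,120,(1,0.07))
s=snap('scene','v2.png')
hsv=cv2.cvtColor(s['color'],cv2.COLOR_RGB2HSV)
a=cv2.cvtColor(s['color'],cv2.COLOR_RGB2BGR)
cv2.imwrite('pics/v2c.png',cv2.resize(a[130:250,170:350],(780,520),interpolation=cv2.INTER_CUBIC))
for p in((561,175,99),(561,175,0)): print(((proj(s,p)-[170,130]+.5)*4.333-.5).round(0))
"
```

```text
shift cm [ 18.72 -11.99   7.25] turn deg [-0.  0.  0.] | now [561.3 175.2 192.5] grip 85.0 q [-0.24  0.78 -0.24  1.48  0.21  0.91 -0.47] t 9.38 F [-0.7  0.2 -0.6]
[395. 175.]
[404. 307.]
```

View pics/v2c.png

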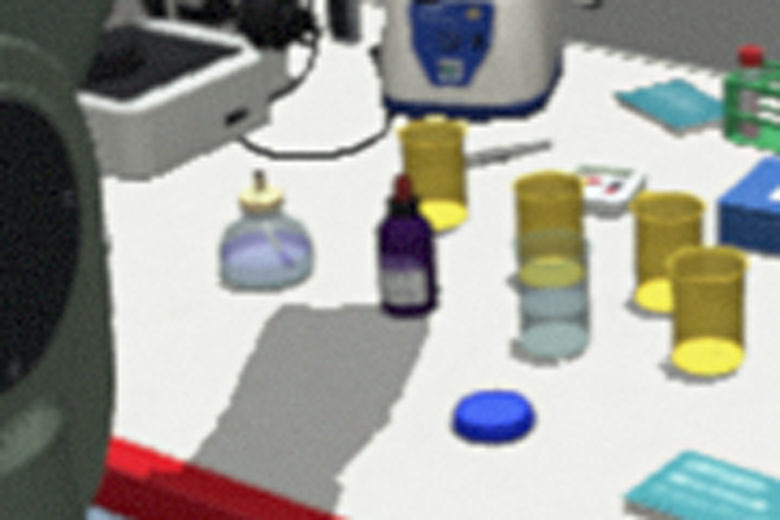

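Violet stands upright at crop (402,175)–(406,305), as predicted, with the lamp and beaker untouched. Next is the jar.

>>> {"method": "step_arm", "body": {
  "plan": [
    {"rx": 0,"ry": 0,"rz": 0,"x": 9.4,"y": -6,"z": 0,"jaw": 8.5},
    {"rx": 0,"ry": 0,"rz": 0,"x": 9.4,"y": -6,"z": 0,"jaw": 8.5},
    {"rx": 0,"ry": 0,"rz": 0,"x": 18.7,"y": -12,"z": 7.2,"jaw": 8.5},
    {"rx": 0,"ry": 0,"rz": 0,"x": 18.7,"y": -12,"z": 7.2,"jaw": 8.5},
    {"rx": 0,"ry": 0,"rz": 0,"x": 18.7,"y": -12,"z": 7.2,"jaw": 8.5},
    {"rx": 0,"ry": 0,"rz": 0,"x": 18.7,"y": -12,"z": 7.2,"jaw": 8.5},
    {"rx": 0,"ry": 0,"rz": 0,"x": 18.7,"y": -12,"z": 7.2,"jaw": 8.5}
  ]
}}

```text
clock: 10.3
ee_pos: [429.7, 352.4, 121.2]
tool_rot: [2.143, 2.296, 0.001]
force: [0.5, 0.2, 0.4]
grip_width: 84.7
```

```bash
python3 -c "
from h import *
go(428.5,353.5,32,(1,0.07))
"
```

```text
shift cm [ 0.12 -0.11  8.92] turn deg [ 0.   0.  -0.1] | now [429.7 352.4 121.2] grip 84.7 q [-0.66  0.83 -0.17  1.68  0.2   0.65 -0.87] t 10.3 F [0.5 0.2 0.4]
```

>>> {"method": "step_arm", "body": {
  "plan": [
    {"rx": 0,"ry": 0,"rz": 0,"x": 0.1,"y": -0.1,"z": 4,"jaw": 8.5},
    {"rx": 0,"ry": 0,"rz": 0,"x": 0.1,"y": -0.1,"z": 7,"jaw": 8.5},
    {"rx": 0,"ry": 0,"rz": 0,"x": 0.1,"y": -0.1,"z": 8.9,"jaw": 8.5},
    {"rx": 0,"ry": 0,"rz": 0,"x": 0.1,"y": -0.1,"z": 8.9,"jaw": 8.5},
    {"rx": 0,"ry": 0,"rz": 0,"x": 0.1,"y": -0.1,"z": 8.9,"jaw": 6.5},
    {"rx": 0,"ry": 0,"rz": 0,"x": 0.1,"y": -0.1,"z": 8.9,"jaw": 5.7},
    {"rx": 0,"ry": 0,"rz": 0,"x": 0.1,"y": -0.1,"z": 8.9,"jaw": 5.2},
    {"rx": 0,"ry": 0,"rz": 0,"x": 0.1,"y": -0.1,"z": 8.9,"jaw": 4.7},
    {"rx": 0,"ry": 0,"rz": 0,"x": 0.1,"y": -0.1,"z": 8.9,"jaw": 4.5},
    {"rx": 0,"ry": 0,"rz": 0,"x": 0.1,"y": -0.1,"z": 8.9,"jaw": 4.5},
    {"rx": 0,"ry": 0,"rz": 0,"x": 0.1,"y": -0.1,"z": 8.9,"jaw": 4.5},
    {"rx": 0,"ry": 0,"rz": 0,"x": 0.1,"y": -0.1,"z": 8.9,"jaw": 4.5}
  ],
  "squeeze": 25
}}

```text
clock: 11.8
ee_pos: [428.0, 354.6, 32.5]
tool_rot: [2.142, 2.298, 0.002]
force: [0.7, -1.0, 8.5]
grip_width: 50.7
```

>>> {"method": "step_arm", "body": {
  "plan": [
    {"rx": 0,"ry": 0,"rz": 0,"x": 0,"y": 0,"z": -1,"jaw": 4.5},
    {"rx": 0,"ry": 0,"rz": 0,"x": 0,"y": 0,"z": -3,"jaw": 4.5},
    {"rx": 0,"ry": 0,"rz": 0,"x": 0,"y": 0,"z": -5,"jaw": 4.5},
    {"rx": 0,"ry": 0,"rz": 0,"x": 0,"y": 0,"z": -8,"jaw": 4.5},
    {"rx": 0,"ry": 0,"rz": 0,"x": 0,"y": 0,"z": -10,"jaw": 4.5},
    {"rx": 0,"ry": 0,"rz": 0,"x": 0,"y": 0,"z": -10,"jaw": 4.5}
  ]
}}

```text
clock: 12.55
ee_pos: [428.0, 354.7, 133.4]
tool_rot: [2.142, 2.298, 0.004]
force: [0.7, -0.1, -0.1]
grip_width: 50.9
```

```bash
python3 -c "
from h import *
go(461.3,168,130,(1,0.07))
"
```

```text
shift cm [-18.86   2.01   0.32] turn deg [ 0.1 -0.1  0. ] | now [428.  354.7 133.4] grip 50.9 q [-0.66  0.81 -0.17  1.67  0.2   0.67 -0.87] t 12.55 F [ 0.7 -0.1 -0.1]
```

>>> {"method": "step_arm", "body": {
  "plan": [
    {"rx": 0,"ry": 0,"rz": 0,"x": -9,"y": 1,"z": 0,"jaw": 4.5},
    {"rx": 0,"ry": 0,"rz": 0,"x": -9,"y": 1,"z": 0,"jaw": 4.5},
    {"rx": 0,"ry": 0,"rz": 0,"x": -18.9,"y": 2,"z": 0,"jaw": 4.5},
    {"rx": 0,"ry": 0,"rz": 0,"x": -18.9,"y": 2,"z": 0,"jaw": 4.5},
    {"rx": 0,"ry": 0,"rz": 0,"x": -18.9,"y": 2,"z": 0,"jaw": 4.5},
    {"rx": 0,"ry": 0,"rz": 0,"x": -18.9,"y": 2,"z": 5,"jaw": 4.5},
    {"rx": 0,"ry": 0,"rz": 0,"x": -18.9,"y": 2,"z": 7.5,"jaw": 4.5},
    {"rx": 0,"ry": 0,"rz": 0,"x": -18.9,"y": 2,"z": 8.5,"jaw": 4.5},
    {"rx": 0,"ry": 0,"rz": 0,"x": -18.9,"y": 2,"z": 9.3,"jaw": 4.5},
    {"rx": 0,"ry": 0,"rz": 0,"x": -18.9,"y": 2,"z": 9.7,"jaw": 4.5},
    {"rx": 0,"ry": 0,"rz": 0,"x": -18.9,"y": 2,"z": 9.7,"jaw": 4.5},
    {"rx": 0,"ry": 0,"rz": 0,"x": -18.9,"y": 2,"z": 9.7,"jaw": 4.5}
  ]
}}

```text
clock: 14.05
ee_pos: [461.0, 167.3, 35.3]
tool_rot: [2.142, 2.298, 0.001]
force: [0.1, 0.3, -0.7]
grip_width: 51.3
```

>>> {"method": "step_arm", "body": {
  "plan": [
    {"rx": 0,"ry": 0,"rz": 0,"x": 0,"y": 0,"z": 0.24,"jaw": 4.5},
    {"rx": 0,"ry": 0,"rz": 0,"x": 0,"y": 0,"z": 0.24,"jaw": 4.5},
    {"rx": 0,"ry": 0,"rz": 0,"x": 0,"y": 0,"z": 0.24,"jaw": 5.2},
    {"rx": 0,"ry": 0,"rz": 0,"x": 0,"y": 0,"z": 0.24,"jaw": 5.6},
    {"rx": 0,"ry": 0,"rz": 0,"x": 0,"y": 0,"z": 0.24,"jaw": 7},
    {"rx": 0,"ry": 0,"rz": 0,"x": 0,"y": 0,"z": 0.24,"jaw": 8},
    {"rx": 0,"ry": 0,"rz": 0,"x": 0,"y": 0,"z": 0.24,"jaw": 8.3},
    {"rx": 0,"ry": 0,"rz": 0,"x": 0,"y": 0,"z": -4,"jaw": 8.3},
    {"rx": 0,"ry": 0,"rz": 0,"x": 0,"y": 0,"z": -9,"jaw": 8.3},
    {"rx": 0,"ry": 0,"rz": 0,"x": 0,"y": 0,"z": -12,"jaw": 8.3},
    {"rx": 0,"ry": 0,"rz": 0,"x": 0,"y": 0,"z": -12,"jaw": 8.3},
    {"rx": 0,"ry": 0,"rz": 0,"x": 0,"y": 0,"z": -12,"jaw": 8.3}
  ]
}}

```text
clock: 15.55
ee_pos: [460.6, 167.1, 154.3]
tool_rot: [-2.141, -2.298, 0.001]
force: [0.0, -1.1, -0.6]
grip_width: 83.3
```

```bash
python3 -c "
from h import *
go(456.4,22.5,80,(0.035,1))
go(456.4,22.5,80,(1,-0.035))
"
```

```text
shift cm [-14.39  -1.44   7.43] turn deg [ -0.  -0. -84.] | now [460.6 167.1 154.3] grip 83.3 q [-0.28  0.71 -0.23  1.88  0.27  0.58 -0.62] t 15.55 F [ 0.  -1.1 -0.6]
shift cm [-14.39  -1.44   7.43] turn deg [-0.  0.  6.] | now [460.6 167.1 154.3] grip 83.3 q [-0.28  0.71 -0.23  1.88  0.27  0.58 -0.62] t 15.55 F [ 0.  -1.1 -0.6]
```

>>> {"method": "step_arm", "body": {
  "plan": [
    {"rx": 0,"ry": 0,"rz": 6,"x": -7,"y": -0.7,"z": 0,"jaw": 8.3},
    {"rx": 0,"ry": 0,"rz": 6,"x": -7,"y": -0.7,"z": 0,"jaw": 8.3},
    {"rx": 0,"ry": 0,"rz": 6,"x": -14.4,"y": -1.44,"z": 4,"jaw": 8.3},
    {"rx": 0,"ry": 0,"rz": 6,"x": -14.4,"y": -1.44,"z": 7.4,"jaw": 7.5},
    {"rx": 0,"ry": 0,"rz": 6,"x": -14.4,"y": -1.44,"z": 7.4,"jaw": 7},
    {"rx": 0,"ry": 0,"rz": 6,"x": -14.4,"y": -1.44,"z": 7.4,"jaw": 7},
    {"rx": 0,"ry": 0,"rz": 6,"x": -14.4,"y": -1.44,"z": 7.4,"jaw": 7}
  ]
}}

```text
clock: 16.42
ee_pos: [457.2, 23.6, 81.8]
tool_rot: [2.257, 2.184, 0.002]
force: [-0.4, -0.1, -0.3]
grip_width: 70.0
```

```bash
python3 -c "
from h import *
go(456.4,22.5,2,(1,-0.035))
"
```

```text
shift cm [-0.12 -0.09  7.98] turn deg [ 0.1 -0.   0.1] | now [457.2  23.6  81.8] grip 70.0 q [-0.04  0.81 -0.14  2.06  0.37  0.29 -0.52] t 16.43 F [-0.4 -0.1 -0.3]
```

>>> {"method": "step_arm", "body": {
  "plan": [
    {"rx": 0,"ry": 0,"rz": 0,"x": -0.1,"y": -0.1,"z": 4,"jaw": 6.6},
    {"rx": 0,"ry": 0,"rz": 0,"x": -0.1,"y": -0.1,"z": 6,"jaw": 6.4},
    {"rx": 0,"ry": 0,"rz": 0,"x": -0.1,"y": -0.1,"z": 7.2,"jaw": 6.4},
    {"rx": 0,"ry": 0,"rz": 0,"x": -0.1,"y": -0.1,"z": 7.9,"jaw": 6.4},
    {"rx": 0,"ry": 0,"rz": 0,"x": -0.1,"y": -0.1,"z": 7.9,"jaw": 6.4},
    {"rx": 0,"ry": 0,"rz": 0,"x": -0.1,"y": -0.1,"z": 7.9,"jaw": 6.4},
    {"rx": 0,"ry": 0,"rz": 0,"x": -0.1,"y": -0.1,"z": 7.9,"jaw": 6.4}
  ]
}}

```text
clock: 17.3
ee_pos: [455.8, 21.6, 2.3]
tool_rot: [2.259, 2.183, 0.001]
force: [-0.3, -0.2, -0.3]
grip_width: 64.1
```

>>> {"method": "step_arm", "body": {
  "plan": [
    {"rx": 0,"ry": 0,"rz": 0,"x": 0.05,"y": 0,"z": 0.15,"jaw": 6.4},
    {"rx": 0,"ry": 0,"rz": 0,"x": 0.05,"y": 0,"z": 0.3,"jaw": 6.2},
    {"rx": 0,"ry": 0,"rz": 0,"x": 0.05,"y": 0,"z": 0.35,"jaw": 6},
    {"rx": 0,"ry": 0,"rz": 0,"x": 0.05,"y": 0,"z": 0.35,"jaw": 5.8},
    {"rx": 0,"ry": 0,"rz": 0,"x": 0.05,"y": 0,"z": 0.35,"jaw": 5.8}
  ]
}}

```text
clock: 17.92
ee_pos: [455.6, 22.1, -1.7]
tool_rot: [-2.259, -2.183, -0.0]
force: [0.8, 0.8, -0.1]
grip_width: 58.0
```

>>> {"method": "step_arm", "body": {
  "plan": [
    {"rx": 0,"ry": 0,"rz": 0,"x": 0,"y": 0,"z": 0,"jaw": 5.4},
    {"rx": 0,"ry": 0,"rz": 0,"x": 0,"y": 0,"z": 0,"jaw": 5.0},
    {"rx": 0,"ry": 0,"rz": 0,"x": 0,"y": 0,"z": 0,"jaw": 4.8},
    {"rx": 0,"ry": 0,"rz": 0,"x": 0,"y": 0,"z": 0,"jaw": 4.8},
    {"rx": 0,"ry": 0,"rz": 0,"x": 0,"y": 0,"z": 0,"jaw": 4.8}
  ],
  "squeeze": 25
}}

```text
clock: 18.55
ee_pos: [455.7, 22.1, -1.4]
tool_rot: [2.259, 2.183, 0.0]
force: [0.4, 0.2, 7.2]
grip_width: 52.6
```

>>> {"method": "step_arm", "body": {
  "plan": [
    {"rx": 0,"ry": 0,"rz": 0,"x": 0,"y": 0,"z": -0.5,"jaw": 4.8},
    {"rx": 0,"ry": 0,"rz": 0,"x": 0,"y": 0,"z": -1.5,"jaw": 4.8},
    {"rx": 0,"ry": 0,"rz": 0,"x": 0,"y": 0,"z": -4,"jaw": 4.8},
    {"rx": 0,"ry": 0,"rz": 0,"x": 0,"y": 0,"z": -6,"jaw": 4.8},
    {"rx": 0,"ry": 0,"rz": 0,"x": 0,"y": 0,"z": -8,"jaw": 4.8},
    {"rx": 0,"ry": 0,"rz": 0,"x": 0,"y": 0,"z": -8,"jaw": 4.8},
    {"rx": 0,"ry": 0,"rz": 0,"x": 0,"y": 0,"z": -8,"jaw": 4.8}
  ]
}}

```text
clock: 19.42
ee_pos: [455.5, 22.1, 78.1]
tool_rot: [-2.259, -2.183, 0.0]
force: [0.8, -0.6, -0.2]
grip_width: 52.1
```

```bash
python3 -c "
from h import *
go(444.7,-151.6,60,(1,-0.035))
s=snap('scene'); a=cv2.cvtColor(s['color'],cv2.COLOR_RGB2BGR)
cv2.imwrite('pics/fl.png',cv2.resize(a[130:270,170:370],(800,560),interpolation=cv2.INTER_CUBIC))
"
```

```text
shift cm [-17.39  -0.49   1.81] turn deg [-0. -0.  0.] | now [455.5  22.1  78.1] grip 52.1 q [-0.04  0.82 -0.14  2.06  0.38  0.28 -0.54] t 19.43 F [ 0.8 -0.6 -0.2]
```

View pics/fl.png

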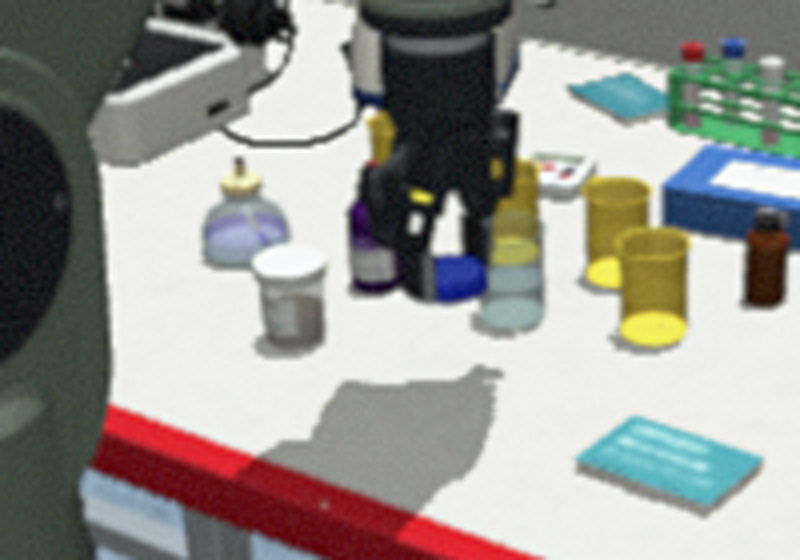

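The jar stands upright at (290,298), and the filter is held level at (458,278). Carrying the filter to the booklet.

>>> {"method": "step_arm", "body": {
  "plan": [
    {"rx": 0,"ry": 0,"rz": 0,"x": -6,"y": -0.2,"z": 0,"jaw": 4.8},
    {"rx": 0,"ry": 0,"rz": 0,"x": -12,"y": -0.35,"z": 0,"jaw": 4.8},
    {"rx": 0,"ry": 0,"rz": 0,"x": -17.4,"y": -0.5,"z": 0,"jaw": 4.8},
    {"rx": 0,"ry": 0,"rz": 0,"x": -17.4,"y": -0.5,"z": 0,"jaw": 4.8},
    {"rx": 0,"ry": 0,"rz": 0,"x": -17.4,"y": -0.5,"z": 2,"jaw": 4.8},
    {"rx": 0,"ry": 0,"rz": 0,"x": -17.4,"y": -0.5,"z": 4,"jaw": 4.8},
    {"rx": 0,"ry": 0,"rz": 0,"x": -17.4,"y": -0.5,"z": 5.5,"jaw": 4.8},
    {"rx": 0,"ry": 0,"rz": 0,"x": -17.4,"y": -0.5,"z": 6.4,"jaw": 4.8},
    {"rx": 0,"ry": 0,"rz": 0,"x": -17.4,"y": -0.5,"z": 6.5,"jaw": 4.8},
    {"rx": 0,"ry": 0,"rz": 0,"x": -17.4,"y": -0.5,"z": 6.5,"jaw": 4.8},
    {"rx": 0,"ry": 0,"rz": 0,"x": -17.4,"y": -0.5,"z": 6.5,"jaw": 4.8}
  ]
}}

```text
clock: 20.85
ee_pos: [444.9, -151.6, 13.7]
tool_rot: [2.259, 2.183, 0.001]
force: [0.3, -0.2, -0.2]
grip_width: 52.4
```

```bash
python3 -c "
from h import *
go(444.7,-151.6,9,(1,-0.035))
"
```

```text
shift cm [ 0.   -0.02  0.47] turn deg [ 0. -0.  0.] | now [ 444.9 -151.6   13.7] grip 52.4 q [ 0.32  0.96 -0.11  2.03  0.54  0.17 -0.31] t 20.85 F [ 0.3 -0.2 -0.2]
```

>>> {"method": "step_arm", "body": {
  "plan": [
    {"rx": 0,"ry": 0,"rz": 0,"x": 0,"y": 0,"z": 0.2,"jaw": 4.8},
    {"rx": 0,"ry": 0,"rz": 0,"x": 0,"y": 0,"z": 0.42,"jaw": 4.8},
    {"rx": 0,"ry": 0,"rz": 0,"x": 0,"y": 0,"z": 0.42,"jaw": 4.8},
    {"rx": 0,"ry": 0,"rz": 0,"x": 0,"y": 0,"z": 0.42,"jaw": 4.8}
  ]
}}

```text
clock: 21.35
ee_pos: [444.8, -151.7, 9.1]
tool_rot: [2.259, 2.183, 0.0]
force: [-0.9, -0.3, 4.0]
grip_width: 52.1
```

>>> {"method": "step_arm", "body": {
  "plan": [
    {"rx": 0,"ry": 0,"rz": 0,"x": 0,"y": 0,"z": 0,"jaw": 5.4},
    {"rx": 0,"ry": 0,"rz": 0,"x": 0,"y": 0,"z": 0,"jaw": 5.8},
    {"rx": 0,"ry": 0,"rz": 0,"x": 0,"y": 0,"z": 0,"jaw": 6.6},
    {"rx": 0,"ry": 0,"rz": 0,"x": 0,"y": 0,"z": 0,"jaw": 7},
    {"rx": 0,"ry": 0,"rz": 0,"x": 0,"y": 0,"z": -1,"jaw": 7},
    {"rx": 0,"ry": 0,"rz": 0,"x": 0,"y": 0,"z": -5,"jaw": 7.5},
    {"rx": 0,"ry": 0,"rz": 0,"x": 0,"y": 0,"z": -10,"jaw": 8},
    {"rx": 0,"ry": 0,"rz": 0,"x": 0,"y": 0,"z": -15,"jaw": 8},
    {"rx": 0,"ry": 0,"rz": 0,"x": 0,"y": 0,"z": -15,"jaw": 8},
    {"rx": 0,"ry": 0,"rz": 0,"x": 0,"y": 0,"z": -15,"jaw": 8}
  ]
}}

```text
clock: 22.6
ee_pos: [444.4, -151.8, 159.2]
tool_rot: [2.259, 2.183, -0.0]
force: [-0.1, 1.8, -0.3]
grip_width: 80.0
```

```bash
python3 -c "
from h import *
go(688,-86,130,(1,0.0))
go(688,-86,130,(0,1))
t=pickle=__import__('pickle').load(open('s0.pkl','rb'))['top']
for p in ((346.2,149.4),): print(onz(t,*p,45))
for n,p in (('y1',(614,208)),('y2',(519,122)),('y3',(397,135))): print(n,onz(t,180+p[0]/4,125+p[1]/4,0))
"
```

```text
shift cm [ 7.41 24.12  2.92] turn deg [-0.  0. -2.] | now [ 444.4 -151.8  159.2] grip 80.0 q [ 0.47  0.69 -0.36  1.94  0.42  0.58 -0.21] t 22.6 F [-0.1  1.8 -0.3]
shift cm [ 7.41 24.12  2.92] turn deg [ 0.  0. 88.] | now [ 444.4 -151.8  159.2] grip 80.0 q [ 0.47  0.69 -0.36  1.94  0.42  0.58 -0.21] t 22.6 F [-0.1  1.8 -0.3]
[684.44896859 -84.10951136  45.        ]
y1 [604.01961853 -48.94455823   0.        ]
y2 [670.00612913  26.8190422    0.        ]
y3 [657.51300679 121.8721218    0.        ]
```

>>> {"method": "step_arm", "body": {
  "plan": [
    {"rx": 0,"ry": 0,"rz": 0,"x": 3.7,"y": 12,"z": 0,"jaw": 6.5},
    {"rx": 0,"ry": 0,"rz": 0,"x": 3.7,"y": 12,"z": 0,"jaw": 6.5},
    {"rx": 0,"ry": 0,"rz": 0,"x": 3.7,"y": 12,"z": 0,"jaw": 6.5},
    {"rx": 0,"ry": 0,"rz": 0,"x": 7.4,"y": 24.1,"z": 2.9,"jaw": 6.5},
    {"rx": 0,"ry": 0,"rz": 0,"x": 7.4,"y": 24.1,"z": 2.9,"jaw": 6.5},
    {"rx": 0,"ry": 0,"rz": 0,"x": 7.4,"y": 24.1,"z": 2.9,"jaw": 6.5},
    {"rx": 0,"ry": 0,"rz": 0,"x": 7.4,"y": 24.1,"z": 2.9,"jaw": 6.5},
    {"rx": 0,"ry": 0,"rz": 0,"x": 7.4,"y": 24.1,"z": 2.9,"jaw": 6.5}
  ]
}}

```text
clock: 23.6
ee_pos: [687.2, -86.5, 130.0]
tool_rot: [-2.259, -2.183, 0.002]
force: [0.6, 0.0, -0.0]
grip_width: 65.1
```

```bash
python3 -c "
from h import *
go(687.5,-85.5,16)
s=snap('scene'); a=cv2.cvtColor(s['color'],cv2.COLOR_RGB2BGR)
cv2.imwrite('pics/oil.png',cv2.resize(a[120:270,280:480],(800,600),interpolation=cv2.INTER_CUBIC))
for p in((687.5,-85.5,66),(687.5,-85.5,0),(444.7,-151.6,24)): print(((proj(s,p)-[280,120]+.5)*4-.5).round(0))
"
```

```text
shift cm [ 0.1   0.03 11.4 ] turn deg [-0.1  0.   0. ] | now [687.2 -86.5 130. ] grip 65.1 q [ 0.21  1.03 -0.37  1.08  0.35  1.09 -0.19] t 23.6 F [ 0.6  0.  -0. ]
[322. 258.]
[320. 341.]
[224. 479.]
```

View pics/oil.png

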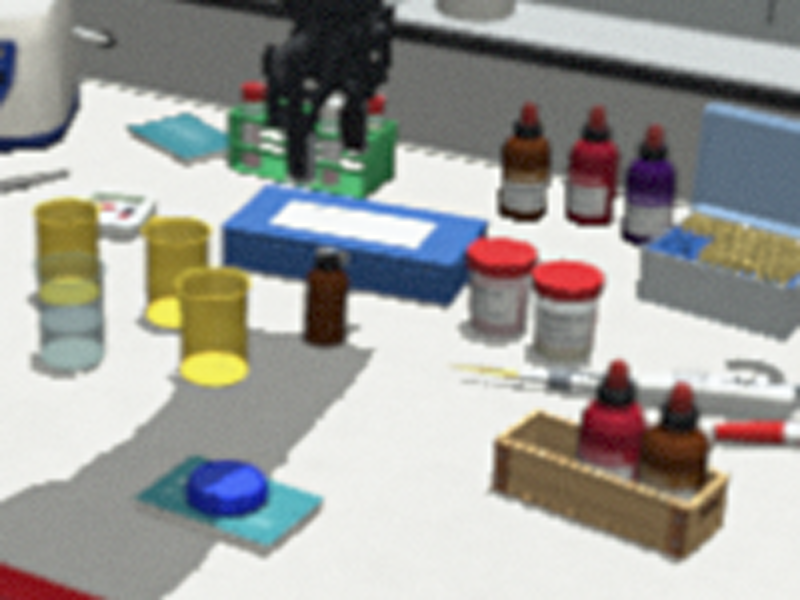

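The filter lies flat on the booklet at (228,485). The oil bottle stands at (327,255)–(326,340), as predicted. I'll check the clearance to the blue box behind it before descending.

```bash
python3 -c "
from h import *
s=snap('scene')
for p in((223,258),(350,283),(450,302),(326,342)): print(onz(s,280+p[0]/4,120+p[1]/4,0).round(0))
"
```

```text
[775.  50.   0.]
[786. -58.   0.]
[ 795. -139.    0.]
[686. -92.   0.]
```

>>> {"method": "step_arm", "body": {
  "plan": [
    {"rx": 0,"ry": 0,"rz": 0,"x": 0,"y": 0,"z": 4,"jaw": 6.5},
    {"rx": 0,"ry": 0,"rz": 0,"x": 0,"y": 0,"z": 8,"jaw": 6.5},
    {"rx": 0,"ry": 0,"rz": 0,"x": 0,"y": 0,"z": 10.5,"jaw": 6.5},
    {"rx": 0,"ry": 0,"rz": 0,"x": 0,"y": 0,"z": 11.4,"jaw": 6.5},
    {"rx": 0,"ry": 0,"rz": 0,"x": 0,"y": 0,"z": 11.4,"jaw": 6.5},
    {"rx": 0,"ry": 0,"rz": 0,"x": 0,"y": 0,"z": 11.4,"jaw": 5},
    {"rx": 0,"ry": 0,"rz": 0,"x": 0,"y": 0,"z": 11.4,"jaw": 4},
    {"rx": 0,"ry": 0,"rz": 0,"x": 0,"y": 0,"z": 11.4,"jaw": 3.5},
    {"rx": 0,"ry": 0,"rz": 0,"x": 0,"y": 0,"z": 11.4,"jaw": 3},
    {"rx": 0,"ry": 0,"rz": 0,"x": 0,"y": 0,"z": 11.4,"jaw": 2.7},
    {"rx": 0,"ry": 0,"rz": 0,"x": 0,"y": 0,"z": 11.4,"jaw": 2.7},
    {"rx": 0,"ry": 0,"rz": 0,"x": 0,"y": 0,"z": 11.4,"jaw": 2.7}
  ],
  "squeeze": 25
}}

```text
clock: 25.2
ee_pos: [688.4, -85.9, 16.6]
tool_rot: [2.259, 2.183, 0.001]
force: [-0.3, -1.2, 6.5]
grip_width: 32.3
```

>>> {"method": "step_arm", "body": {
  "plan": [
    {"rx": 0,"ry": 0,"rz": 0,"x": 0,"y": 0,"z": -1,"jaw": 2.7},
    {"rx": 0,"ry": 0,"rz": 0,"x": 0,"y": 0,"z": -3,"jaw": 2.7},
    {"rx": 0,"ry": 0,"rz": 0,"x": 0,"y": 0,"z": -6,"jaw": 2.7},
    {"rx": 0,"ry": 0,"rz": 0,"x": 0,"y": 0,"z": -10,"jaw": 2.7},
    {"rx": 0,"ry": 0,"rz": 0,"x": 0,"y": 0,"z": -11,"jaw": 2.7},
    {"rx": 0,"ry": 0,"rz": 0,"x": 0,"y": 0,"z": -11,"jaw": 2.7}
  ]
}}

```text
clock: 25.95
ee_pos: [688.3, -85.9, 127.1]
tool_rot: [2.258, 2.183, 0.001]
force: [0.0, 0.7, -0.5]
grip_width: 32.1
```

```bash
python3 -c "
from h import *
go(544.6,-155.2,128)
"
```

```text
shift cm [ -7.42 -14.13  -0.1 ] turn deg [ 0.1  0.  -0. ] | now [688.3 -85.9 127.1] grip 32.1 q [ 0.21  1.03 -0.37  1.08  0.36  1.08 -0.19] t 25.95 F [ 0.   0.7 -0.5]
```

>>> {"method": "step_arm", "body": {
  "plan": [
    {"rx": 0,"ry": 0,"rz": 0,"x": -2.6,"y": -5,"z": 0,"jaw": 2.7},
    {"rx": 0,"ry": 0,"rz": 0,"x": -5.2,"y": -10,"z": 0,"jaw": 2.7},
    {"rx": 0,"ry": 0,"rz": 0,"x": -7.4,"y": -14.1,"z": 0,"jaw": 2.7},
    {"rx": 0,"ry": 0,"rz": 0,"x": -7.4,"y": -14.1,"z": 0,"jaw": 2.7},
    {"rx": 0,"ry": 0,"rz": 0,"x": -7.4,"y": -14.1,"z": 3,"jaw": 2.7},
    {"rx": 0,"ry": 0,"rz": 0,"x": -7.4,"y": -14.1,"z": 6,"jaw": 2.7},
    {"rx": 0,"ry": 0,"rz": 0,"x": -7.4,"y": -14.1,"z": 8.5,"jaw": 2.7},
    {"rx": 0,"ry": 0,"rz": 0,"x": -7.4,"y": -14.1,"z": 10,"jaw": 2.7},
    {"rx": 0,"ry": 0,"rz": 0,"x": -7.4,"y": -14.1,"z": 10.7,"jaw": 2.7},
    {"rx": 0,"ry": 0,"rz": 0,"x": -7.4,"y": -14.1,"z": 10.8,"jaw": 2.7},
    {"rx": 0,"ry": 0,"rz": 0,"x": -7.4,"y": -14.1,"z": 10.8,"jaw": 2.7},
    {"rx": 0,"ry": 0,"rz": 0,"x": -7.4,"y": -14.1,"z": 10.8,"jaw": 2.7}
  ]
}}

```text
clock: 27.45
ee_pos: [544.9, -155.1, 18.6]
tool_rot: [2.259, 2.183, 0.001]
force: [0.2, 0.7, 0.5]
grip_width: 32.1
```

>>> {"method": "step_arm", "body": {
  "plan": [
    {"rx": 0,"ry": 0,"rz": 0,"x": 0,"y": 0,"z": 0.17,"jaw": 2.7},
    {"rx": 0,"ry": 0,"rz": 0,"x": 0,"y": 0,"z": 0.17,"jaw": 2.7},
    {"rx": 0,"ry": 0,"rz": 0,"x": 0,"y": 0,"z": 0.17,"jaw": 3.3},
    {"rx": 0,"ry": 0,"rz": 0,"x": 0,"y": 0,"z": 0.17,"jaw": 3.7},
    {"rx": 0,"ry": 0,"rz": 0,"x": 0,"y": 0,"z": 0.17,"jaw": 5},
    {"rx": 0,"ry": 0,"rz": 0,"x": 0,"y": 0,"z": 0.17,"jaw": 6},
    {"rx": 0,"ry": 0,"rz": 0,"x": 0,"y": 0,"z": 0.17,"jaw": 6},
    {"rx": 0,"ry": 0,"rz": 0,"x": 0,"y": 0,"z": -3,"jaw": 6},
    {"rx": 0,"ry": 0,"rz": 0,"x": 0,"y": 0,"z": -8,"jaw": 6},
    {"rx": 0,"ry": 0,"rz": 0,"x": 0,"y": 0,"z": -14,"jaw": 6},
    {"rx": 0,"ry": 0,"rz": 0,"x": 0,"y": 0,"z": -18,"jaw": 6},
    {"rx": 0,"ry": 0,"rz": 0,"x": 0,"y": 0,"z": -18,"jaw": 6}
  ]
}}

```text
clock: 28.95
ee_pos: [545.6, -155.2, 200.7]
tool_rot: [2.257, 2.18, 0.004]
force: [-0.2, -0.6, -1.2]
grip_width: 59.6
```

```bash
python3 -c "
from h import *
go(420,-440,230)
s=snap('top'); a=cv2.cvtColor(s['color'],cv2.COLOR_RGB2BGR)
"
```

```text
shift cm [-28.89 -11.56  -2.96] turn deg [ 0.2  0.  -0. ] | now [ 545.6 -155.2  200.7] grip 59.6 q [ 0.43  0.75 -0.41  1.56  0.36  0.91 -0.14] t 28.95 F [-0.2 -0.6 -1.2]
```

Move the arm clear of the view, at height, then check everything.

>>> {"method": "step_arm", "body": {
  "plan": [
    {"rx": 0,"ry": 0,"rz": 0,"x": 0,"y": 0,"z": -4,"jaw": 6},
    {"rx": 0,"ry": 0,"rz": 0,"x": -15,"y": -6,"z": -4,"jaw": 6},
    {"rx": 0,"ry": 0,"rz": 0,"x": -15,"y": -6,"z": -4,"jaw": 6},
    {"rx": 0,"ry": 0,"rz": 0,"x": -15,"y": -6,"z": -4,"jaw": 6},
    {"rx": 0,"ry": 0,"rz": 0,"x": -29,"y": -12,"z": -4,"jaw": 6},
    {"rx": 0,"ry": 0,"rz": 0,"x": -29,"y": -12,"z": -4,"jaw": 6},
    {"rx": 0,"ry": 0,"rz": 0,"x": -29,"y": -12,"z": -4,"jaw": 6},
    {"rx": 0,"ry": 0,"rz": 0,"x": -34,"y": -26,"z": -4,"jaw": 6},
    {"rx": 0,"ry": 0,"rz": 0,"x": -34,"y": -26,"z": -4,"jaw": 6},
    {"rx": 0,"ry": 0,"rz": 0,"x": -34,"y": -26,"z": -4,"jaw": 6},
    {"rx": 0,"ry": 0,"rz": 0,"x": -34,"y": -26,"z": -4,"jaw": 6},
    {"rx": 0,"ry": 0,"rz": 0,"x": -34,"y": -26,"z": -4,"jaw": 6}
  ]
}}

```text
clock: 30.5
ee_pos: [274.0, -485.4, 237.3]
tool_rot: [-2.257, -2.184, -0.001]
force: [1.4, 0.1, -0.1]
grip_width: 60.0
```

```bash
python3 -c "
from h import *
import pickle
s=snap('top','end.png'); pickle.dump(s,open('s1.pkl','wb')); a=cv2.cvtColor(s['color'],cv2.COLOR_RGB2BGR)
cv2.imwrite('pics/endc.png',cv2.resize(a[130:255,200:400],(800,500),interpolation=cv2.INTER_CUBIC))
# changes of static things against the first picture
a0=cv2.imread('pics/top0.png')
d=cv2.absdiff(a,a0).max(2)
for n,(x0,y0,x1,y1) in dict(lamp=(207,175,237,206),beaker=(288,174,312,200),bookletL=(350,219,357,240),red_brown=(432,178,462,204)).items(): print(n,'diff mean/max',d[y0:y1,x0:x1].mean().round(1),d[y0:y1,x0:x1].max())
"
```

```text
lamp diff mean/max 1.5 4
beaker diff mean/max 1.5 4
bookletL diff mean/max 1.5 3
red_brown diff mean/max 2.3 19
```

View pics/endc.png

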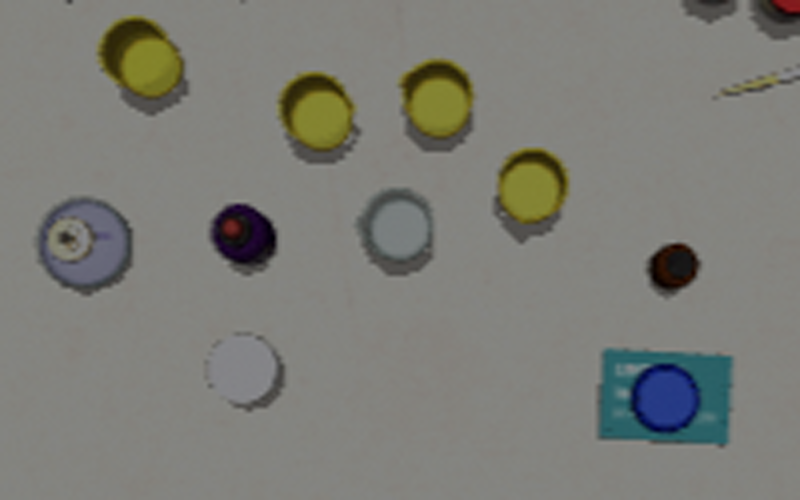

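The end view shows everything standing and the lamp, beaker and booklet unchanged. Final numbers next:

```bash
python3 -c "
from h import *
import pickle
s=pickle.load(open('s1.pkl','rb'))
W=lambda u,v,z:onz(s,200+(u+.5)/4-.5,130+(v+.5)/4-.5,z)[:2]
lamp=np.array([552.7,294.]);bk=np.array([569.5,55.7]);bo=np.array([444.7,-151.6])
v=(W(231,229,98)+W(245,235,70))/2;j=W(244,369,62);o=W(682,265,66);f=W(665,398,24)
X=lambda d:np.array([-d[1],d[0]])/np.linalg.norm(d)
ax=X(bk-lamp); 
print('axis',ax,'v',v,'j',j,'o',o,'f',f)
print('v x',(v-lamp)@ax,np.linalg.norm(v-lamp),np.linalg.norm(v-bk)); print('jar',np.linalg.norm(j-v),(j-lamp)@ax,np.linalg.norm(j-lamp),np.linalg.norm(j-bk))
bx=np.array([.9994,-.0375]);by=np.array([.0375,.9994]); print('oil',(o-bo)@bx,(o-bo)@by,'filter',np.linalg.norm(f-bo))
"
```

```text
axis [0.99752414 0.07032482] v [559.81475839 170.0860392 ] j [460.32754515 165.83796193] o [ 543.66946485 -156.09684445] f [ 444.04783244 -149.91144524]
v x -1.6170842418494615 124.11804650781646 114.79533905230231
jar 99.57786781604578 -101.15672681679217 157.98157619405816 155.07738570082185
oil 99.07871483849507 -0.7827914081023047 filter 1.8101214650713107
```

All the numbers are well inside tolerance, the arm is clear and the jaws are empty, so I'm handing in.

```bash
python3 -c "
from h import *
print(r.hand_in(), r.read_state()['clock'])"
```

```text
the job is handed in; nothing more can be done
the job is handed in; nothing more can be done
```

The bench is set out as asked, and I handed the job in after about 31 s of robot time, with the gripper open and clear. No verdict came back, so this rests on my last top-view measurements, good to a few mm.

| Item | Measured | Target or limit |
|---|---|---|
| Violet bottle, off the lamp–beaker line | −2 mm | within 15 mm |
| Violet bottle to lamp / beaker | 124 / 115 mm | below 135 mm |
| Jar to violet bottle | 99.6 mm | 100 mm, within 15 mm |
| Jar to lamp / beaker | 158 / 155 mm | below 171 mm |
| Filter from booklet's middle | 2 mm | below 15 mm |
| Oil bottle behind booklet / sideways | 99 mm / −1 mm | 100 mm / 0, within 15 mm |

- **Left in place:** the lamp, beaker and checked edge of the booklet look the same as in the first picture. I saw the red and brown bottles standing in the crate after the lift. At the end I compared them with the first picture by pixels only, and the changes there were small (mean 2.3, maximum 19).
- **Upright:** violet and the jar were seen upright in the scene view and the filter flat on the booklet. The oil bottle was checked only from above.
- **Disagreements:** the first move call was refused for missing keys, and nothing moved. The two cameras disagreed by 2–3 mm sideways. Violet measured about 5 mm off where I aimed along the lamp–beaker line, still inside the limit.

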